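Cap a media bottle for the autoclave and hold it for taping

ROBOT

A 6-joint arm with a two-finger parallel gripper is mounted at the origin on the work surface; the furniture and walls round the work are solid. World frame = base frame: x ahead of the robot, y to its left, z up, the work surface at z = 0. Lengths are in m, angles in rad, forces in N, time in s.
With the tool pointing down it reaches from about 0.35 to 0.85 m from the base axis. Payload 8.1 kg.
Tool frame: the origin (TCP) lies at the centre of the arm's flange, where the gripper is bolted on; the fingertips stand 186 mm ahead of it and the grasp point (between the pads) lies 167 mm ahead of it; z points along the fingers, y is the direction in which the jaws open and shut (so a half turn about z gives the same grasp; the last joint's range is limited). The gripper opens to 93 mm and grips with 3 to 60 N. Pads are 15 mm wide; open, the fingers measure 128 mm over their backs; the gripper's body (75 mm by 188 mm) begins 65 mm behind the grasp point.
Start: joints at [1.094, 0.13, 1.488, -0, 1.523, -0.085], TCP at [0.229, 0.555, 0.405] pointing down, gripper open.
Joint ranges: [-2.96, 2.96], [-0.89, 2.26], [0.02, 2.5], [-1.34, 4.48], [0, 2.73], [-2.66, 2.66]. Speed limits (rad/s): [2.39, 2.39, 2.79, 3.14, 3.14, 3.14].

INTERFACE

Orientations are given as a rotation vector (axis times angle).
In Python, from plant import robot, viewer, order gives the robot as it stands.
- The arm moves only by the tool apply_moves, never from a script. Its argument "deltas" is a list of rows, each a list of 3 entries, a list of its own where there are three numbers: the finger opening in mm, from 0 to 93, then the shift along the tool's x, y, z in mm, then the turn about the tool's z in rad. In form: [[grip, [dx, dy, dz], yaw], ...]. A call has 1 to 5 rows; each row shifts and turns the commanded pose from where the row before left it, along the tool's axes as they then stand; what a row does not reach is not made up. A row lasts 1/8 s, in which the tool goes at most 62.5 mm and 10.7 degrees, less where a joint would pass 70% of its speed; a pose out of reach is approached as far as the arm can. A call is refused whole if a number of a shift passes 62.5 or a number of a turn 0.188, either way. A call with a gripper value outside its range is refused whole. The fingers move at their own pace and stop on an object; "grip_force" is the grip in N (left out, the last holds). Time passes only in rows, so rows that do not move let the fingers close. It gives the time, the measured TCP pose, the force and the opening at its end, in the units of the state.
- robot.read_state(): the state, without advancing time (a new reading comes with each control period).
- viewer.read_camera(name): name is "scene" or "top" or "wrist"; returns the picture (384x512x3 uint8, blue, green, red); there is no depth.
- viewer.get_calibration(name): a dict with "fx", "fy", "cx", "cy" (pixels), "distortion" ([k1, k2, p1, p2, k3] as OpenCV has them; the pictures are not rectified), "R" (3x3) and "t" (3): a world point X has camera coordinates R X + t. Camera axes: x right, y down, z forward; pixel columns grow to the right and rows downward; lengths in m; the calibration is good to about 2 mm. A picture is of the moment at which its call begins: read the wrist's pose just before it. get_calibration takes no time and is no camera call; for the wrist camera it gives the pose at the moment of the call.
- order.close_job(): hands the job in, once; it reports no verdict.
The state is a dict: "t": time; "q": joint angles; "dq": joint speeds; "joint_torque": joint torques, N m; "tool_pos": TCP position; "orientation": TCP orientation; "force": force on the tool from outside, world axes, zero at the start; "wrist_torque": the same for the moment, N m; "opening": finger opening in m.
Only numpy, scipy, OpenCV 4.12 (cv2) and the standard library are available. Lean on these libraries where they do the work, as an engineer would, in place of code of your own. Each camera call takes 0.05 s, during which the arm holds its last target. There are 200 camera calls.

TASK

Get the open square glass bottle in the steel carrier ready for the autoclave: pick the large stainless-steel screw cap out of the compartmented tray, thread it onto that bottle clockwise until it bottoms out fully home, then back it off a quarter turn so that steam can get in and out. Finish with the gripper still holding the cap at that quarter-turn position and do not let go, because a colleague will tape it there; leave the other closures, the tape roll and the pen where they are.

Things in the scene. Friction and masses are not known exactly. Their poses are not given: they have to be found in the camera images.
- cap: Large knurled stainless-steel screw cap, 57 mm across, 25 mm tall, 170 g, loose in one tray compartment, open end down. Origin: centre of its open lower edge, z up. Grip across the diameter, finger tips 8 to 14 mm above the lower edge (clears the bottle's shoulder). Coarse right-hand two-start thread: 12 mm travel a turn, clockwise from above goes down, same again after a half turn.
- cap_bar (a point): Centre of the raised blue bar, 42 x 6.5 mm, across the cap's top, 26.4 mm above its lower edge. The bar lies along the cap's own x axis. Fully home, the bar is parallel to the bottle's x axis, either way round (it points at the face with the white panel); a quarter turn back it is square to that.
- bottle: Open square clear-glass bottle, 76 x 76 mm, 140 mm to the rim, fixed upright in a square well of the carrier, underside 9 mm above the worktop: it cannot turn or lift. Origin: centre of its underside; z up; -x is the face with the white panel. Beside it, 112 mm along its -y, stands an equal bottle already capped and taped, top 160 mm above the worktop: leave it.
- bottle_mouth (a point): Centre of the mouth, on the axis at rim height, 149 mm above the worktop. Neck 38 mm across, tapering to 32 mm at the lip, 46 mm over its ridges; shoulder 27 mm below the rim. Cap fully home: lower edge 20 mm below the rim, roof on the rim, thread against a hard stop; it runs freely (under 0.2 N m) until then. A quarter turn back lifts it 3 mm; thread play up and down 1.4 mm.
- bottle_thread (a point): Start of the thread, on the axis 8 mm below the rim. The cap catches from 150 degrees before home. Shortest start: set it down with its bar 10 degrees clockwise (from above) of the bottle's x axis; it then rests with its lower edge about 15.8 mm below the rim, and 170 degrees clockwise bring it home. Any other bar angle works too, but takes up to a half turn more.
- tray: Fixed grey plastic tray, 148 x 274 x 22 mm, walls 4 mm, floor 4 mm, three open compartments side by side along its y axis, centres at y = -90, 0 and +90 mm, each about 140 mm (x) by 86 mm (y) inside. Origin: centre of its underside.
- cap_small: Small red cap, 36 mm in diameter, 21 mm tall, loose in another compartment of the tray: leave it. Origin: centre of its lower edge.
- pour_ring: White pouring ring, 47 mm across, 10 mm tall, loose in another compartment of the tray: leave it. Origin: centre of its underside.
- tape_roll: Roll of white tape lying flat on the worktop, 70 mm across, 20 mm high: leave it. Origin: centre of its underside.
- pen: Pen with a blue band lying on the worktop, 139 mm long: leave it. Origin: centre of its underside.

How it is judged:
On the way, in this order (a step that is already met when the one before it is completed fails the run):
1. the steel cap has been lifted out of the tray by the gripper (height (world z) of cap above 0.06 m and contact force between cap and the fingers above 1 N), for 0.1 s.
2. the cap is on the open bottle and screwed fully home (bottomed out) (z of cap in the frame of bottle below 0.1209 m and horizontal distance between cap and bottle below 0.003 m and angle between the x axis of cap and the x axis of bottle, either way round below 0.2 rad and angle between cap's own z axis and vertical below 0.08 rad), for 0.2 s.
At the end, for the whole second after the job is handed in: Bottomed out on the way, the cap ends backed off a quarter turn: bar square to its home direction within 20 degrees, 0.8 to 4.8 mm above home, centred within 3 mm, upright within 4.5 degrees, at rest and gripped by the fingers with over 2 N (angle between the x axis of cap and the x axis of bottle, either way round above 1.22 rad and z of cap in the frame of bottle between 0.1208 and 0.1248 m and horizontal distance between cap and bottle below 0.003 m and angle between cap's own z axis and vertical below 0.08 rad and contact force between cap and the fingers above 2 N and linear speed of cap below 0.02 m/s and angular speed of cap below 0.2 rad/s); the arm keeps its last pose, push and grip.
It fails at once if another closure is dragged out of its place (30 mm) (distance of any of cap_small, pour_ring from where it was at the start of the episode above 0.03 m).
It fails at once if the tape roll or the pen is knocked away (30 mm) (distance of any of tape_roll, pen from where it was at the start of the episode above 0.03 m).
It also fails if it takes over 67 s, if anything falls off the work surface, if the arm or the gripper's body presses on something with over 40 N, if the wrist force passes 120 N, or if a joint passes its speed limit or range.

## Working session

There is one attempt and no reset: what is moved stays moved. The work goes in short steps, Python scripts to look and compute and a tool call to move; the robot and the scene stay as the last step left them, time stands still between calls to the robot, and variables do not carry over. Pictures are saved under pics/ and viewed, about 8 in all and at most 12, crops included, and the job is handed in when it is done.

Besides the shell and the picture viewer there is one more tool, called as a command line: name --argument value ..., lists and objects as JSON in quotes. apply_moves: Moves the arm, as the interface text tells. Its arguments: {"type":"object","properties":{"deltas":{"type":"array"},"grip_force":{"type":"number"}},"required":["deltas"]}

```bash
ls; mkdir -p pics; cat > h.py <<'E'
import numpy as np, cv2
from plant import robot, viewer, order
from scipy.spatial.transform import Rotation as Ro
def cal(n):
    c=viewer.get_calibration(n)
    return np.array([[c['fx'],0,c['cx']],[0,c['fy'],c['cy']],[0,0,1.]]),np.array(c['distortion'],float),np.array(c['R']),np.array(c['t'])
def ray(c,px):
    K,D,R,t=c
    p=cv2.undistortPoints(np.array(px,float).reshape(-1,1,2),K,D)[:,0]
    d=np.c_[p,np.ones(len(p))]@R
    return -R.T@t,d
def plane(c,px,z):
    o,d=ray(c,px); return o+d*((z-o[2])/d[:,2])[:,None]
def proj(c,X):
    K,D,R,t=c
    return cv2.projectPoints(np.array(X,float).reshape(-1,1,3),cv2.Rodrigues(R)[0],t,K,D)[0][:,0]
def state():
    s=robot.read_state()
    R=Ro.from_rotvec(s['orientation']).as_matrix()
    print('t',s['t'],'pos',np.round(s['tool_pos'],4),'x',np.round(R[:,0],3),'y',np.round(R[:,1],3),'z',np.round(R[:,2],3),'F',np.round(s['force'],2),'M',np.round(s['wrist_torque'],2),'open',round(s['opening'],4),'q6',np.round(s['q'],3))
    return s,R
E
python3 - <<'E'
from h import *
state()
for n in ['scene','top','wrist']:
    c=cal(n); print(n,c[0][0,0],np.round(-c[2].T@c[3],3),np.round(c[2][2],2))
    cv2.imwrite(f'pics/{n}0.png',viewer.read_camera(n))
a=[cv2.imread(f'pics/{n}0.png') for n in ['scene','top']]
cv2.imwrite('pics/both.png',cv2.resize(np.vstack(a),None,fx=0.78,fy=0.78))
E
```

```text
pics
t 0.0 pos [0.229  0.5543 0.4037] x [-0.924  0.382  0.   ] y [ 0.382  0.924 -0.002] z [-0.001 -0.002 -1.   ] F [-0.07  0.14  0.64] M [ 0.   -0.03  0.04] open 0.0927 q6 [ 1.094  0.131  1.489 -0.     1.523 -0.085]
scene 419.07955190513275 [0.691 0.977 0.753] [-0.15 -0.79 -0.59]
top 376.5812501958305 [0.463 0.123 0.981] [ 0.1  -0.03 -0.99]
wrist 287.05612494191456 [0.154 0.585 0.385] [ 0.27 -0.11 -0.96]
```

View pics/top0.png

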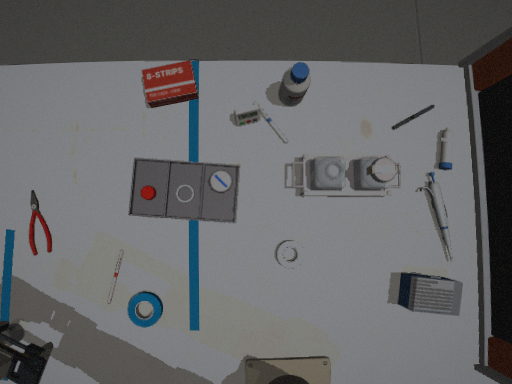

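View pics/scene0.png

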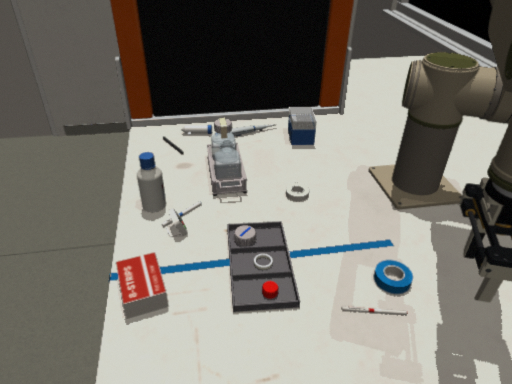

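The top view shows the steel cap with its blue bar at about (221,181). The open bottle is at (329,172) and the capped bottle at (380,170), which lies towards -y of the open one. The red cap is at (148,192), the pouring ring at (184,193) and the tape roll at (290,254).

```bash
python3 - <<'E'
from h import *
def blue(n,box):
    im=cv2.imread(f'pics/{n}0.png'); x0,y0,x1,y1=box
    b=im[y0:y1,x0:x1].astype(int); m=((b[...,0]-b[...,2]>50)).astype(np.uint8)
    k,l,s,ce=cv2.connectedComponentsWithStats(m); i=1+np.argmax(s[1:,4])
    ys,xs=np.nonzero(l==i); p=np.c_[xs+x0,ys+y0].astype(float); return p
ct,cs=cal('top'),cal('scene')
pt=blue('top',(208,168,236,195)); ps=blue('scene',(232,224,260,246))
for c,p in((ct,pt),(cs,ps)):
    w=plane(c,p,0.0304); m=w.mean(0); u,s,v=np.linalg.svd(w-m)
    print(len(p),p.mean(0),m,np.degrees(np.arctan2(v[0,1],v[0,0])),s/np.sqrt(len(p))*np.sqrt(12))
print('img guess mouth', plane(ct,[[330,171],[382,170]],0.149))
a=cv2.resize(cv2.imread('pics/top0.png')[145:205,280:405],None,fx=6,fy=6,interpolation=cv2.INTER_CUBIC)
cv2.imwrite('pics/z1.png',a[:, :])
E
```

```text
34 [220.5 180.5] [0.56360123 0.1659574  0.0304    ] -135.42632971665384 [0.04075463 0.00499307 0.        ]
30 [244.6 231.2] [0.56185296 0.16554055 0.0304    ] 44.793419523796224 [4.23237015e-02 7.08804702e-03 1.10280767e-16]
img guess mouth [[ 0.57099966 -0.08550286  0.149     ]
 [ 0.5728188  -0.20666511  0.149     ]]
```

View pics/z1.png

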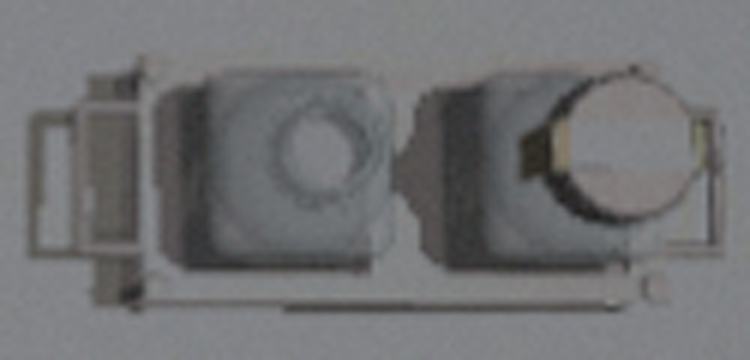

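The cap bar is at (0.563, 0.166), at 45 degrees. I'll move above it and look closer with the wrist camera.

apply_moves --deltas '[[93, [-45.7, -23.1, 6], 0], [93, [-45.7, -23.1, 6], 0], [93, [-45.7, -23.1, 6], 0], [93, [-45.7, -23.1, 6], 0], [93, [-45.7, -23.1, 6], 0]]'

```text
t: 0.78
tool_pos: [0.3969, 0.3591, 0.3743]
orientation: [-0.611, -3.081, 0.0]
force: [-0.4, 1.0, 0.3]
opening: 0.0927
```

apply_moves --deltas '[[93, [-45.7, -23.1, 6], 0], [93, [-45.7, -23.1, 6], 0], [93, [-45.7, -23.1, 6], 0], [93, [-45.7, -23.1, 6], 0], [93, [-45.7, -23.1, 6], 0]]'

```text
t: 1.4
tool_pos: [0.5641, 0.1651, 0.3443]
orientation: [-0.612, -3.081, 0.0]
force: [-0.4, -0.4, 0.9]
opening: 0.0929
```

apply_moves --deltas '[[75, [0, 0, 0], -0.185], [75, [0, 0, 0], -0.185], [75, [0, 0, 0], -0.185], [75, [0, 0, 0], -0.185], [75, [0, 0, 0], -0.185]]'

```text
t: 2.02
tool_pos: [0.5631, 0.1665, 0.3443]
orientation: [0.837, -3.027, -0.0]
force: [0.5, -0.8, -0.0]
opening: 0.0748
```

```bash
cat > w.py <<'E'
from h import *
import sys
s,R=state(); c=cal('wrist'); im=viewer.read_camera('wrist')
np.savez('w%s.npz'%sys.argv[1],*c); cv2.imwrite('pics/w%s.png'%sys.argv[1],im)
E
python3 w.py 1
```

```text
t 2.025 pos [0.5631 0.1665 0.3443] x [-0.858 -0.514  0.001] y [-0.514  0.858  0.   ] z [-0.001 -0.    -1.   ] F [ 0.48 -0.83 -0.01] M [0.11 0.03 0.02] open 0.0748 q6 [ 0.2    0.132  1.598  0.     1.413 -1.91 ]
```

View pics/w1.png

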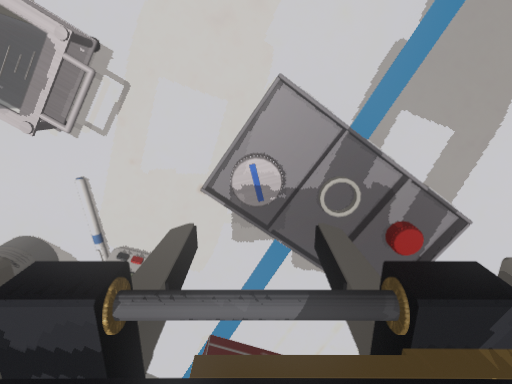

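The wrist picture shows the cap at about (258,180) with its bar at (257,183), sitting against one end of its compartment. Tray corners are at about (281,76), (203,188) and (469,221).

```bash
python3 - <<'E'
from h import *
d=np.load('w1.npz'); c=tuple(d[k] for k in d.files); im=cv2.imread('pics/w1.png')
b=im.astype(int); m=((b[...,0]-b[...,2]>60)).astype(np.uint8); m[:, :235]=0;m[:,285:]=0;m[:150]=0;m[210:]=0
ys,xs=np.nonzero(m); w=plane(c,np.c_[xs,ys],.0304); cen=w.mean(0); v=np.linalg.svd(w-cen)[2][0]
print('bar',cen,np.degrees(np.arctan2(v[1],v[0])),len(xs),np.ptp((w-cen)@v))
T=plane(c,[[281,76],[203,188],[469,221]],.022); print(T)
ex=T[0]-T[1]; ey=T[2]-T[0]; print(np.linalg.norm(ex),np.linalg.norm(ey),np.degrees(np.arctan2(ex[1],ex[0])),np.degrees(np.arctan2(ey[1],ey[0])))
print('cap from corner0',(cen-T[0])@(-ex/np.linalg.norm(ex)),(cen-T[0])@(ey/np.linalg.norm(ey)))
E
```

```text
bar [0.56166612 0.16640689 0.0304    ] 44.47256350160084 201 0.040868699996695235
[[0.45875365 0.133336   0.022     ]
 [0.59994154 0.12131741 0.022     ]
 [0.4790772  0.39904346 0.022     ]]
0.1416985068379673 0.26648358772003244 175.1344381804281 85.62605284280409
cap from corner0 0.09973660981903651 0.04082326100225821
```

The cap is about 41 mm from the compartment's +x end wall, too close for the fingers to go down deep. I'll take a light high grip with the tips above the tray wall, slide the cap 20 mm towards -x, then regrip lower.

apply_moves --deltas '[[75, [0, 0, 30], -0.169], [75, [0, 0, 30], -0.169], [75, [0, 0, 30], -0.169], [75, [1, 0.7, 32], 0], [75, [0, 0, 12.3], 0]]' --grip_force 8

```text
t: 2.7
tool_pos: [0.561, 0.1658, 0.2079]
orientation: [1.556, -2.725, -0.002]
force: [-0.2, 0.6, 0.9]
opening: 0.0751
```

apply_moves --deltas '[[50, [0, 0, 0], 0], [50, [0, 0, 0], 0], [50, [0, 0, 0], 0], [50, [0, 0, 0], 0], [50, [0, 0, 0], 0]]' --grip_force 8

```text
t: 3.32
tool_pos: [0.5629, 0.1662, 0.2119]
orientation: [-1.56, 2.724, -0.001]
force: [-0.5, 0.6, 6.4]
opening: 0.057
```

```bash
python3 -c "
from h import *
state()"
```

```text
t 3.325 pos [0.5629 0.1662 0.2119] x [-0.506 -0.862 -0.002] y [-0.862  0.506 -0.002] z [ 0.003  0.001 -1.   ] F [-0.52  0.62  6.35] M [ 0.13 -0.03 -0.01] open 0.057 q6 [ 0.2    0.268  1.7    0.     1.171 -2.411]
```

apply_moves --deltas '[[50, [0, 0, -3], 0], [50, [3, 6, 0], 0], [50, [3, 6, 0], 0], [50, [2.6, 6, 0], 0], [50, [0, 0, 0], 0]]'

```text
t: 3.95
tool_pos: [0.5415, 0.1678, 0.2131]
orientation: [1.561, -2.725, -0.0]
force: [0.4, 0.7, -2.3]
opening: 0.0569
```

```bash
python3 -c "
from h import *
state()"
```

```text
t 3.95 pos [0.5415 0.1678 0.2131] x [-0.506 -0.863  0.001] y [-0.863  0.506  0.001] z [-0.001 -0.    -1.   ] F [ 0.39  0.71 -2.34] M [0.11 0.02 0.02] open 0.0569 q6 [ 0.21   0.218  1.756  0.     1.168 -2.401]
```

apply_moves --deltas '[[50, [0, 0, 3], 0], [72, [0, 0, 0], 0], [72, [0, 0, 0], 0], [72, [0, 0, 0], 0], [72, [0, 0, 4], 0]]'

```text
t: 4.58
tool_pos: [0.5425, 0.1677, 0.2067]
orientation: [-1.561, 2.726, -0.0]
force: [0.9, 0.2, -0.4]
opening: 0.0724
```

apply_moves --deltas '[[72, [0, 0, 4], 0], [72, [0, 0, 0.5], 0], [72, [0, 0, 0], 0], [50, [0, 0, 0], 0], [50, [0, 0, 0], 0]]' --grip_force 40

```text
t: 5.2
tool_pos: [0.5423, 0.1678, 0.2021]
orientation: [-1.561, 2.726, -0.0]
force: [-0.7, 0.5, 0.7]
opening: 0.0568
```

```bash
python3 w.py 2
```

```text
t 5.2 pos [0.5423 0.1678 0.2021] x [-0.506 -0.863 -0.   ] y [-0.863  0.506 -0.   ] z [ 0.  0. -1.] F [-0.72  0.51  0.67] M [0.1  0.11 0.04] open 0.0568 q6 [ 0.21   0.236  1.759  0.     1.147 -2.401]
```

apply_moves --deltas '[[50, [0, 0, -20], 0], [50, [0, 0, -45], 0], [50, [0, 0, -45], 0], [50, [0, 0, -45], 0], [50, [0, 0, -43], 0]]'

```text
t: 5.88
tool_pos: [0.5419, 0.1677, 0.403]
orientation: [-1.561, 2.725, -0.001]
force: [1.1, 0.1, -2.9]
opening: 0.0567
```

apply_moves --deltas '[[50, [34.8, -40.8, 0], 0], [50, [34.8, -40.8, 0], 0], [50, [34.8, -40.8, 0], 0], [50, [34.8, -40.8, 0], 0], [50, [34.8, -40.8, 0], 0]]'

```text
t: 6.5
tool_pos: [0.6327, -0.0368, 0.401]
orientation: [1.444, -2.762, 0.063]
force: [0.5, -0.0, -1.9]
opening: 0.0574
```

apply_moves --deltas '[[50, [0, 0, 0], 0.186], [50, [0, 0, 0], 0.186], [50, [0, 0, 0], 0.186], [50, [0, 0, 0], 0.186], [50, [0, 0, 0], 0.186]]'

```text
t: 7.12
tool_pos: [0.6322, -0.0354, 0.401]
orientation: [0.046, -3.137, 0.073]
force: [0.4, 0.4, -3.0]
opening: 0.057
```

```bash
python3 w.py 3
```

```text
t 7.125 pos [ 0.6322 -0.0354  0.401 ] x [-1.    -0.029  0.004] y [-0.03   0.998 -0.047] z [-0.003 -0.047 -0.999] F [ 0.43  0.4  -3.  ] M [ 0.09 -0.06  0.  ] open 0.057 q6 [-0.123  0.222  1.393 -0.047  1.524 -1.721]
```

View pics/w3.png

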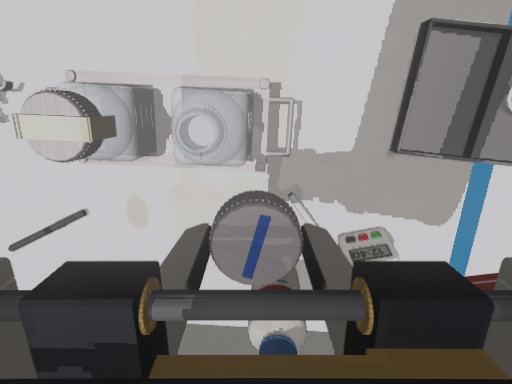

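The wrist picture shows the cap held at about (257,240) with its bar at (257,247). The open mouth is at about (203,131), and the bottle edges are nearly aligned with the image.

The last joint hit its range during the sideways move, which left the tool tilted 2.7 degrees. I'll measure here, then spin to the other end of the range and use that limit to take the tilt out.

```bash
cat >> h.py <<'E'
def load(n):
    d=np.load(f'w{n}.npz'); return tuple(d[k] for k in d.files), cv2.imread(f'pics/w{n}.png')
E
python3 - <<'E'
from h import *
c,im=load(3)
s,R=state(); p=np.array(s['tool_pos'])
# bar on plane in tool frame at depth .1716
b=im.astype(int); m=((b[...,0]-b[...,2]>60)).astype(np.uint8); m[:, :235]=0;m[:,280:]=0;m[:205]=0;m[285:]=0
ys,xs=np.nonzero(m); o,d=ray(c,np.c_[xs,ys]); ot=(o-p)@R; dt=d@R
w=ot+dt*((.1716-ot[2])/dt[:,2])[:,None]; cen=w.mean(0); v=np.linalg.svd(w-cen)[2][0]
print('bar in tool',cen,'angle in tool deg',np.degrees(np.arctan2(v[1],v[0])),np.ptp((w-cen)@v),np.linalg.svd(w-cen)[1]/np.sqrt(len(w))*12**.5)
print('mouth',plane(c,[[203.5,131]],.149))
# bottle outline on plane, shoulder ~.122 ; capped bottle
print(plane(c,[[174,88],[253,89],[175,162],[249,164]],.115))
z=cv2.resize(im[75:175,20:270],None,fx=3,fy=3,interpolation=cv2.INTER_CUBIC); cv2.imwrite('pics/z3.png',z)
E
```

```text
t 7.175 pos [ 0.6322 -0.0355  0.401 ] x [-1.    -0.02   0.004] y [-0.02   0.999 -0.047] z [-0.003 -0.047 -0.999] F [ 0.3  -0.4  -1.32] M [ 0.07 -0.01 -0.02] open 0.0562 q6 [-0.123  0.222  1.393 -0.047  1.524 -1.711]
bar in tool [0.00031329 0.0002727  0.1716    ] angle in tool deg -165.08468722963772 0.04129533675470676 [4.12830182e-02 5.83851541e-03 4.13436978e-15]
mouth [[ 0.57323158 -0.09104273  0.149     ]]
[[ 0.53986404 -0.12423112  0.115     ]
 [ 0.53866345 -0.05392605  0.115     ]
 [ 0.60670804 -0.12682745  0.115     ]
 [ 0.60580752 -0.05586487  0.115     ]]
```

View pics/z3.png

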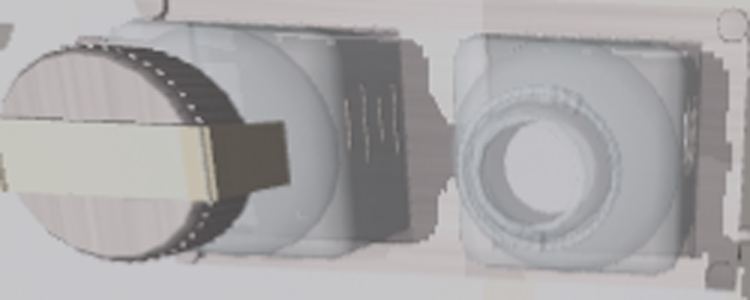

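apply_moves --deltas '[[50, [0, 0, 0], 0.186], [50, [0, 0, 0], 0.186], [50, [0, 0, 0], 0.186], [50, [0, 0, 0], 0.186], [50, [0, 0, 0], 0.186]]'

```text
t: 7.8
tool_pos: [0.6323, -0.0354, 0.4007]
orientation: [1.355, 2.814, -0.068]
force: [-0.6, 0.1, -2.3]
opening: 0.0567
```

apply_moves --deltas '[[50, [0, 0, 0], 0.186], [50, [0, 0, 0], 0.186], [50, [0, 0, 0], 0.186], [50, [0, 0, 0], 0.186], [50, [0, 0, 0], 0.186]]'

```text
t: 8.43
tool_pos: [0.6323, -0.0354, 0.4007]
orientation: [2.459, 1.898, -0.048]
force: [-0.2, -0.3, -2.6]
opening: 0.0567
```

apply_moves --deltas '[[50, [0, 0, 0], 0.186], [50, [0, 0, 0], 0.186], [50, [0, 0, 0], 0.186], [50, [0, 0, 0], 0.186], [50, [0, 0, 0], 0.186]]'

```text
t: 9.05
tool_pos: [0.6323, -0.0354, 0.4007]
orientation: [3.039, 0.591, -0.019]
force: [-0.2, -0.5, -2.4]
opening: 0.0563
```

apply_moves --deltas '[[50, [0, 0, 0], 0.186], [50, [0, 0, 0], 0.186], [50, [0, 0, 0], 0.186], [50, [0, 0, 0], 0.186], [50, [0, 0, 0], 0.186]]'

```text
t: 9.68
tool_pos: [0.6323, -0.0354, 0.4007]
orientation: [2.981, -0.834, 0.015]
force: [-0.6, -0.6, -2.0]
opening: 0.0566
```

```bash
python3 -c "
from h import *
state()"
```

```text
t 9.675 pos [ 0.6323 -0.0354  0.4007] x [ 0.855 -0.518  0.022] y [-0.519 -0.854  0.042] z [-0.003 -0.047 -0.999] F [-0.63 -0.65 -1.96] M [ 0.07  0.12 -0.04] open 0.0566 q6 [-0.123  0.222  1.394 -0.047  1.523  1.996]
```

apply_moves --deltas '[[50, [0, 0, 0], 0.186], [50, [0, 0, 0], 0.186], [50, [0, 0, 0], 0.186], [50, [0, 0, 0], 0.1]]'

```text
t: 10.18
tool_pos: [0.6323, -0.0355, 0.4007]
orientation: [2.558, -1.754, 0.037]
force: [-0.1, -0.3, -1.9]
opening: 0.0568
```

apply_moves --deltas '[[50, [-14, -5.3, 0], 0], [50, [-14, -5.3, 0], 0], [50, [-14, -5.3, 0], 0]]'

```text
t: 10.55
tool_pos: [0.6299, -0.0088, 0.3987]
orientation: [2.599, -1.72, 0.022]
force: [0.3, -1.3, -1.6]
opening: 0.0565
```

```bash
python3 -c "
from h import *
state()"
```

```text
t 10.55 pos [ 0.6299 -0.0088  0.3987] x [ 0.391 -0.92   0.026] y [-0.921 -0.39   0.013] z [-0.002 -0.029 -1.   ] F [ 0.26 -1.32 -1.58] M [0.12 0.16 0.02] open 0.0565 q6 [-0.086  0.214  1.406 -0.029  1.521  2.655]
```

apply_moves --deltas '[[50, [-13.8, -5.9, 0], 0], [50, [-13.8, -5.9, 0], 0], [50, [-13.8, -6, 0], 0], [50, [-13.8, -6, 0], 0]]'

```text
t: 11.05
tool_pos: [0.6279, 0.0229, 0.3977]
orientation: [2.651, -1.681, 0.002]
force: [0.7, 0.1, -2.1]
opening: 0.0567
```

```bash
python3 -c "
from h import *
state()"
```

```text
t 11.05 pos [0.6279 0.0229 0.3977] x [ 0.427 -0.904  0.003] y [-0.904 -0.427  0.002] z [-0.    -0.003 -1.   ] F [ 0.72  0.07 -2.09] M [ 0.11  0.11 -0.03] open 0.0567 q6 [-0.044  0.21   1.413 -0.003  1.519  2.657]
```

apply_moves --deltas '[[50, [48.8, 23, 0], 0], [50, [48.8, 23, 0], 0], [50, [0, 0, 0], -0.1816], [50, [0, 0, 0], -0.1816], [50, [0, 0, 0], -0.1816]]'

```text
t: 11.68
tool_pos: [0.6279, -0.0856, 0.3981]
orientation: [3.007, -0.898, 0.001]
force: [0.0, 0.2, -2.0]
opening: 0.0564
```

apply_moves --deltas '[[50, [0, 0, 0], -0.1816], [50, [0, 0, 0], -0.1816], [50, [0, 0, 0], -0.1816], [50, [0, 0, 0], -0.1816], [50, [0, 0, 0], -0.1816]]'

```text
t: 12.3
tool_pos: [0.6279, -0.0853, 0.3981]
orientation: [3.096, 0.513, -0.001]
force: [0.2, -0.4, -2.7]
opening: 0.0567
```

apply_moves --deltas '[[50, [0, 0, 0], -0.1816], [50, [0, 0, 0], -0.1816], [50, [0, 0, 0], -0.1816], [50, [0, 0, 0], -0.1816], [50, [0, 0, 0], -0.1816]]'

```text
t: 12.92
tool_pos: [0.6279, -0.0853, 0.3981]
orientation: [2.558, 1.819, -0.004]
force: [-0.5, -0.2, -1.7]
opening: 0.0566
```

apply_moves --deltas '[[50, [0, 0, 0], -0.1816], [50, [0, 0, 0], -0.1816], [50, [0, 0, 0], -0.1816], [50, [0, 0, 0], -0.1816], [50, [0, 0, 0], -0.1816]]'

```text
t: 13.55
tool_pos: [0.6279, -0.0853, 0.3981]
orientation: [1.502, 2.758, -0.005]
force: [-0.0, 0.9, -2.0]
opening: 0.0567
```

apply_moves --deltas '[[50, [0, 0, 0], 0]]'

```text
t: 13.68
tool_pos: [0.6279, -0.0853, 0.3981]
orientation: [1.512, 2.752, -0.005]
force: [0.1, -0.3, -1.8]
opening: 0.0567
```

```bash
python3 w.py 4
```

```text
t 13.675 pos [ 0.6279 -0.0853  0.3981] x [-0.537  0.844 -0.003] y [ 0.844  0.537 -0.002] z [-0.    -0.003 -1.   ] F [ 0.09 -0.28 -1.8 ] M [-0.01  0.02 -0.02] open 0.0567 q6 [-0.215  0.224  1.396 -0.003  1.522 -0.781]
```

apply_moves --deltas '[[50, [0, 0, 0], -0.1816], [50, [0, 0, 0], -0.1816], [50, [0, 0, 0], -0.1816], [50, [0, 0, 0], -0.1816], [50, [0, 0, 0], -0.1816]]'

```text
t: 14.35
tool_pos: [0.6279, -0.0854, 0.3981]
orientation: [-0.148, -3.138, 0.005]
force: [-0.5, -0.4, -1.6]
opening: 0.0566
```

apply_moves --deltas '[[50, [0, 0, 0], -0.1816], [50, [0, 0, 0], 0], [50, [0, 0, 0], 0]]'

```text
t: 14.72
tool_pos: [0.6279, -0.0855, 0.3981]
orientation: [0.126, -3.139, 0.005]
force: [-0.3, -0.6, -1.8]
opening: 0.0568
```

```bash
python3 w.py 5; python3 - <<'E'
from h import *
a=[cv2.resize(load(n)[1],None,fx=.78,fy=.78) for n in (4,5)]
cv2.imwrite('pics/w45.png',np.hstack(a))
E
```

```text
t 14.725 pos [ 0.6279 -0.0855  0.3981] x [-0.997 -0.08   0.001] y [-0.08   0.997 -0.003] z [-0.    -0.003 -1.   ] F [-0.31 -0.62 -1.78] M [ 0.02 -0.02  0.01] open 0.0568 q6 [-0.215  0.224  1.396 -0.003  1.522 -1.866]
```

View pics/w45.png

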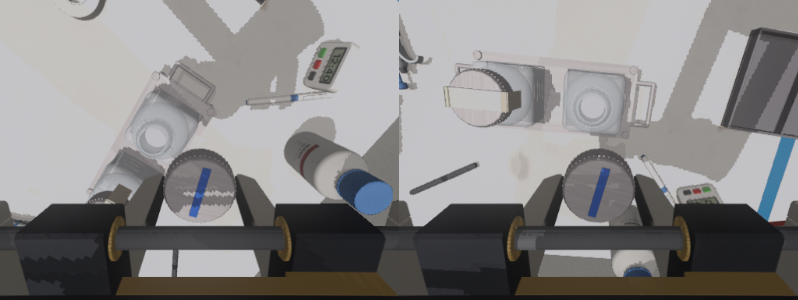

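The wrist is upright again. The mouth is at about (199,177) in the first wrist view and (248,136) in the second. I'll fit the rim in both and triangulate.

```bash
python3 - <<'E'
from h import *
out=[]
for n,(u,v) in ((4,(199,177)),(5,(248,136))):
    c,im=load(n); x0,y0=u-32,v-32
    z=cv2.resize(im[y0:y0+64,x0:x0+64],None,fx=6,fy=6,interpolation=cv2.INTER_CUBIC)
    z=cv2.normalize(z,None,0,255,cv2.NORM_MINMAX)
    # predicted circles r=16mm lip at guess
    g=np.array([.5725,-.0905,.149]); t=np.linspace(0,2*np.pi,60)
    for r,h,col in((.016,.149,(0,0,255)),(.023,.141,(0,160,0))):
        q=proj(c,np.c_[g[0]+r*np.cos(t),g[1]+r*np.sin(t),0*t+h]); q=((q-[x0,y0]+.5)*6).astype(int)
        for a in q[::3]: cv2.circle(z,tuple(int(k) for k in a),1,col,-1)
    out.append(z)
cv2.imwrite('pics/z45.png',np.hstack(out))
c4,c5=load(4)[0],load(5)[0]
for n,c,px in((4,c4,[199,177]),(5,c5,[248,136])): print(n,plane(c,[px],.149), proj(c,[.5725,-.0905,.149]))
E
```

```text
4 [[ 0.57617377 -0.09226511  0.149     ]] [[196.13838416 172.9166654 ]]
5 [[ 0.57231576 -0.09680615  0.149     ]] [[255.91893642 136.88808229]]
```

View pics/z45.png

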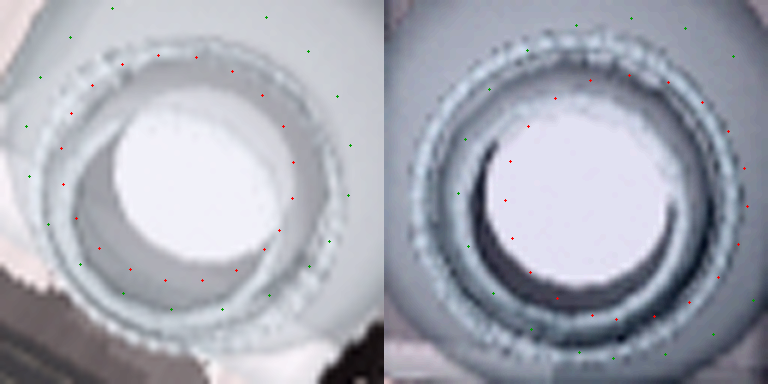

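```bash
python3 - <<'E'
from h import *
for n,(u,v) in ((3,(203,131)),(4,(196,178)),(5,(248,137))):
    c,im=load(n); x0,y0=u-32,v-32
    g=cv2.resize(cv2.cvtColor(im[y0:y0+64,x0:x0+64],cv2.COLOR_BGR2GRAY),None,fx=6,fy=6,interpolation=cv2.INTER_CUBIC)
    g=cv2.createCLAHE(2,(4,4)).apply(cv2.GaussianBlur(g,(0,0),3))
    for r0,r1 in((85,105),(105,130),(140,175)):
        h=cv2.HoughCircles(g,cv2.HOUGH_GRADIENT_ALT,1.5,20,param1=100,param2=.5,minRadius=r0,maxRadius=r1)
        if h is None: continue
        for a in h[0][:2]:
            px=(a[:2]+.5)/6-.5+[x0,y0]; print(n,a,px,plane(c,[px],.149)[0],plane(c,[px],.135)[0])
ct=cal('top')
print('top',plane(ct,[[333.3,169.8]],.149), plane(ct,[[385,169.0]],.160))
E
```

```text
3 [195.      189.       91.88145] [203.08333206 130.08333397] [ 0.57251713 -0.0913644   0.149     ] [ 0.57383363 -0.09452268  0.135     ]
3 [159.     198.     122.5086] [197.08333397 131.58333206] [ 0.57387855 -0.09627489  0.149     ] [ 0.57527682 -0.09972809  0.135     ]
3 [159.      198.      108.88552] [197.08333397 131.58333206] [ 0.57387855 -0.09627489  0.149     ] [ 0.57527682 -0.09972809  0.135     ]
4 [223.5     171.       92.80177] [200.83333206 174.08333397] [ 0.5762363  -0.08928695  0.149     ] [ 0.57576168 -0.09371166  0.135     ]
4 [198.     192.     115.0517] [196.58333206 177.58333206] [ 0.57473379 -0.09377345  0.149     ] [ 0.57416757 -0.09847168  0.135     ]
4 [202.5     166.5     148.84428] [197.33333206 173.33333397] [ 0.57349931 -0.09028017  0.149     ] [ 0.57285782 -0.09476543  0.135     ]
5 [192.      184.5      96.14054] [247.58333206 135.33333397] [ 0.5718226  -0.09717284  0.149     ] [ 0.57336209 -0.0974843   0.135     ]
5 [192.      199.5     124.13482] [247.58333206 137.83333206] [ 0.57377608 -0.09703074  0.149     ] [ 0.57543451 -0.09733354  0.135     ]
5 [192.      199.5     110.92793] [247.58333206 137.83333206] [ 0.57377608 -0.09703074  0.149     ] [ 0.57543451 -0.09733354  0.135     ]
5 [183.      180.      150.59181] [246.08333397 134.58333397] [ 0.57133482 -0.09839758  0.149     ] [ 0.5728446  -0.09878362  0.135     ]
top [[ 0.57369568 -0.09316335  0.149     ]] [[ 0.57361897 -0.20945014  0.16      ]]
```

The rim fits agree on a mouth at about (0.574, -0.0955). I'll hover about 6 mm above it and check in the scene view.

apply_moves --deltas '[[50, [27, -2.6, 10], 0], [50, [27.5, -2.6, 16], 0], [50, [0, 0, 15], 0], [50, [0, 0, 0], 0]]'

```text
t: 15.28
tool_pos: [0.5739, -0.0954, 0.3558]
orientation: [0.132, -3.136, 0.004]
force: [0.3, -0.1, -2.1]
opening: 0.0566
```

```bash
python3 - <<'E'
from h import *
state(); im=viewer.read_camera('scene'); cv2.imwrite('pics/s6.png',im)
c=cal('scene'); p=proj(c,[.574,-.0955,.149])[0]; print(p)
x,y=p.astype(int); 
z=cv2.resize(im[y-45:y+55,x-60:x+60],None,fx=6,fy=6,interpolation=cv2.INTER_CUBIC); print(x-60,y-45)
cv2.imwrite('pics/s6z.png',z)
E
```

```text
t 15.275 pos [ 0.5739 -0.0954  0.3558] x [-0.996 -0.084  0.002] y [-0.084  0.996 -0.003] z [-0.002 -0.003 -1.   ] F [ 0.29 -0.1  -2.1 ] M [ 0.06 -0.04  0.04] open 0.0566 q6 [-0.252  0.109  1.601 -0.003  1.433 -1.906]
[226.57066672 142.47757866]
166 97
```

View pics/s6z.png

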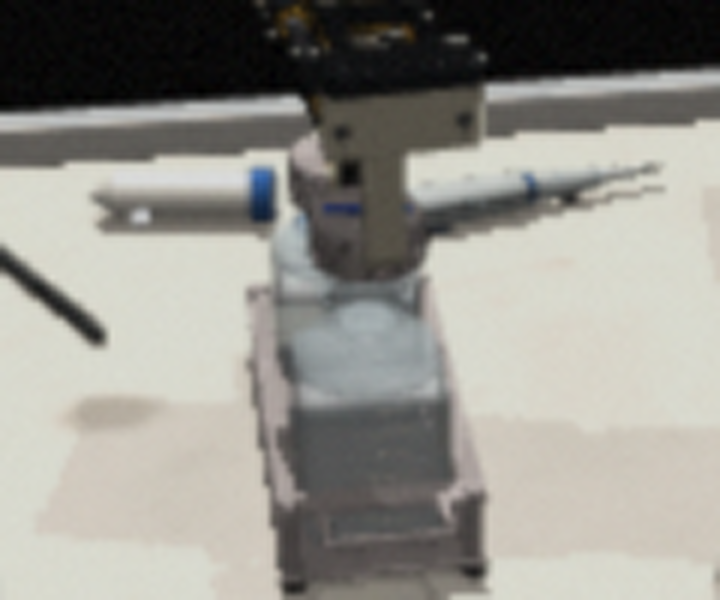

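The cap hangs centred over the neck in the scene view: cap edge at about x = 369 in the crop, bottle neck at about x = 367. I'll lower it while watching the force.

apply_moves --deltas '[[50, [0, 0, 4], 0], [50, [0, 0, 4], 0], [50, [0, 0, 4], 0], [50, [0, 0, 0], 0]]'

```text
t: 15.82
tool_pos: [0.5739, -0.0955, 0.3446]
orientation: [0.135, -3.137, 0.005]
force: [-0.6, 0.1, -1.5]
opening: 0.0567
```

apply_moves --deltas '[[50, [0, 0, 3], 0], [50, [0, 0, 3], 0], [50, [0, 0, 2], 0], [50, [0, 0, 0], 0]]'

```text
t: 16.32
tool_pos: [0.574, -0.0956, 0.3369]
orientation: [0.135, -3.138, 0.005]
force: [-0.2, 0.2, -2.6]
opening: 0.0567
```

```bash
python3 -c "
from h import *
state()"
```

```text
t 16.325 pos [ 0.574  -0.0956  0.3369] x [-0.996 -0.086  0.001] y [-0.086  0.996 -0.003] z [-0.001 -0.003 -1.   ] F [-0.17  0.15 -2.56] M [ 0.06 -0.05  0.06] open 0.0567 q6 [-0.252  0.123  1.622 -0.004  1.397 -1.908]
```

apply_moves --deltas '[[50, [0, 0, 2], 0], [50, [0, 0, 2], 0], [50, [0, 0, 1.5], 0], [50, [0, 0, 1.5], 0], [50, [0, 0, 0], 0]]'

```text
t: 16.95
tool_pos: [0.5741, -0.0957, 0.3311]
orientation: [-0.135, 3.138, -0.006]
force: [-2.7, -0.7, 3.8]
opening: 0.0568
```

```bash
python3 -c "
from h import *
state()"
```

```text
t 16.95 pos [ 0.5741 -0.0957  0.3311] x [-0.996 -0.086 -0.   ] y [-0.086  0.996 -0.004] z [ 0.    -0.004 -1.   ] F [-2.71 -0.74  3.85] M [ 0.11  0.43 -0.03] open 0.0568 q6 [-0.252  0.127  1.628 -0.004  1.385 -1.908]
```

apply_moves --deltas '[[50, [0.8, 0, 0], 0.185], [50, [0, 0, 0], 0.185], [50, [0, 0, 0.3], 0.185], [50, [0, 0, 0.3], 0.185], [50, [0, 0, 0.3], 0.185]]'

```text
t: 17.58
tool_pos: [0.5736, -0.0957, 0.3298]
orientation: [1.287, 2.863, -0.004]
force: [1.5, 0.3, -1.8]
opening: 0.0568
```

```bash
python3 -c "
from h import *
state()"
```

```text
t 17.575 pos [ 0.5736 -0.0957  0.3298] x [-0.664  0.748 -0.004] y [ 0.748  0.664 -0.001] z [ 0.002 -0.004 -1.   ] F [ 1.52  0.29 -1.82] M [ 0.11 -0.44  0.01] open 0.0568 q6 [-0.252  0.126  1.631 -0.003  1.382 -0.977]
```

apply_moves --deltas '[[50, [0, 0, 0.3], 0.185], [50, [0, 0, 0.3], 0.185], [50, [0, 0, 0.3], 0.185], [50, [0, 0, 0.3], 0.185], [50, [0, 0, 0.3], 0.185]]'

```text
t: 18.2
tool_pos: [0.574, -0.0955, 0.3283]
orientation: [2.428, 1.987, -0.0]
force: [4.6, 0.2, -1.4]
opening: 0.0566
```

```bash
python3 -c "
from h import *
state()"
```

```text
t 18.2 pos [ 0.574  -0.0955  0.3283] x [ 0.198  0.98  -0.003] y [ 0.98  -0.198  0.003] z [ 0.003 -0.004 -1.   ] F [ 4.6   0.16 -1.38] M [-0.   -0.74  0.09] open 0.0566 q6 [-0.252  0.128  1.632 -0.003  1.378 -0.053]
```

apply_moves --deltas '[[50, [0, 0.7, 0.3], 0.185], [50, [0, 0, 0.3], 0.185], [50, [0, 0, 0.3], 0.185], [50, [0, 0, 0.3], 0.185], [50, [0, 0, 0.2], 0.15]]'

```text
t: 18.82
tool_pos: [0.5744, -0.096, 0.327]
orientation: [3.046, 0.749, 0.001]
force: [1.6, -0.8, 1.3]
opening: 0.0566
```

```bash
python3 -c "
from h import *
state()"
```

```text
t 18.825 pos [ 0.5744 -0.096   0.327 ] x [ 0.886  0.464 -0.   ] y [ 0.464 -0.886  0.005] z [ 0.002 -0.004 -1.   ] F [ 1.65 -0.76  1.3 ] M [-0.19 -0.15  0.06] open 0.0566 q6 [-0.252  0.131  1.631 -0.004  1.377  0.837]
```

apply_moves --deltas '[[50, [0, 0, 0.4], 0.1], [50, [0, 0, 0.4], 0.1], [50, [0, 0, 0.2], 0.06], [50, [0, 0, 0], 0]]'

```text
t: 19.32
tool_pos: [0.5745, -0.0962, 0.327]
orientation: [3.116, 0.355, 0.003]
force: [-0.8, -0.9, 6.6]
opening: 0.0565
```

```bash
python3 -c "
from h import *
state()"
```

```text
t 19.325 pos [ 0.5745 -0.0962  0.327 ] x [0.974 0.225 0.001] y [ 0.225 -0.974  0.005] z [ 0.002 -0.005 -1.   ] F [-0.79 -0.87  6.63] M [-0.25  0.23  0.27] open 0.0565 q6 [-0.253  0.13   1.632 -0.004  1.376  1.092]
```

apply_moves --deltas '[[50, [0, 0, 0], 0.08], [50, [0, 0, 0], 0.08], [50, [0, 0, 0], 0], [50, [0, 0, 0], 0]]'

```text
t: 19.82
tool_pos: [0.575, -0.0959, 0.3271]
orientation: [3.135, 0.109, 0.007]
force: [6.0, -0.7, 3.6]
opening: 0.0566
```

```bash
python3 w.py 7; python3 - <<'E'
from h import *
c,im=load(7); s=robot.read_state(); R=Ro.from_rotvec(s['orientation']).as_matrix(); p=np.array(s['tool_pos'])
b=im.astype(int); m=((b[...,0]-b[...,2]>60)).astype(np.uint8); m[:, :232]=0;m[:,283:]=0;m[:205]=0;m[285:]=0
ys,xs=np.nonzero(m); o,d=ray(c,np.c_[xs,ys]); ot=(o-p)@R; dt=d@R
w=ot+dt*((.1716-ot[2])/dt[:,2])[:,None]; cen=w.mean(0); v=np.linalg.svd(w-cen)[2][0]
vw=R@v
print('bar in tool',cen,np.degrees(np.arctan2(v[1],v[0])),len(xs),np.ptp((w-cen)@v),'world',np.degrees(np.arctan2(vw[1],vw[0])))
E
```

```text
t 19.825 pos [ 0.575  -0.0959  0.3271] x [0.998 0.07  0.004] y [ 0.07  -0.998  0.005] z [ 0.005 -0.004 -1.   ] F [ 6.03 -0.68  3.62] M [ 0.1  -0.85  0.49] open 0.0566 q6 [-0.252  0.131  1.631 -0.003  1.374  1.25 ]
bar in tool [-1.30475249e-03  9.31171762e-05  1.71600000e-01] -169.57871410728012 640 0.04133869046883057 world 173.56599123262342
```

View pics/w7.png

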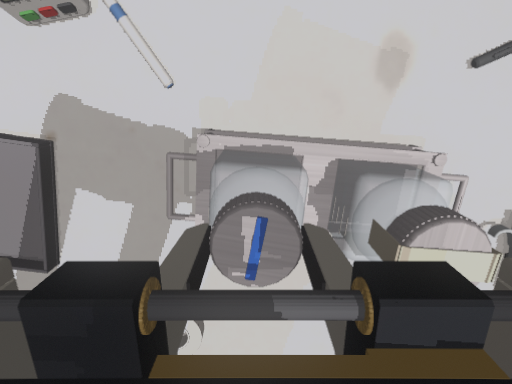

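Turning on made the grip slip about 4.5 degrees on the cap while torque rose to 0.5 N m, so the cap is against its stop. I'll check the bar angle against the carrier rail, which in this picture runs (205,135) to (438,158).

```bash
python3 - <<'E'
from h import *
c,im=load(7)
for z in(.03,.06,.1):
    w=plane(c,[[207,134],[438,158]],z); d=w[1]-w[0]; print(z,np.degrees(np.arctan2(d[1],d[0]))+90)
# rail from initial top view: lower rail line
ct=cal('top')
for z in (.03,.1):
    w=plane(ct,[[280+150/6,145+303/6],[280+615/6,145+307/6]],z); d=w[1]-w[0]; print('top',z,np.degrees(np.arctan2(d[1],d[0]))+90)
state()
E
```

```text
0.03 -1.915335488834387
0.06 -1.915335488834387
0.1 -1.9153354888343586
top 0.03 -1.036486957573672
top 0.1 -1.036486957573672
t 19.875 pos [ 0.575  -0.0959  0.3271] x [0.998 0.07  0.004] y [ 0.07  -0.998  0.005] z [ 0.004 -0.004 -1.   ] F [ 5.79 -0.98  3.44] M [ 0.11 -0.84  0.52] open 0.0568 q6 [-0.252  0.131  1.631 -0.003  1.374  1.25 ]
```

apply_moves --deltas '[[50, [0.8, 0, -0.2], -0.184], [50, [0, 0, -0.36], -0.184], [50, [0, 0, -0.36], -0.184], [50, [0, 0, -0.36], -0.184], [50, [0, 0, -0.36], -0.184]]'

```text
t: 20.5
tool_pos: [0.5749, -0.0958, 0.3271]
orientation: [2.758, 1.498, -0.002]
force: [3.0, -0.1, -0.7]
opening: 0.0564
```

```bash
python3 -c "
from h import *
state()"
```

```text
t 20.5 pos [ 0.5749 -0.0958  0.3271] x [ 0.545  0.839 -0.003] y [ 0.839 -0.545  0.002] z [ 0.001 -0.003 -1.   ] F [ 2.99 -0.09 -0.67] M [-0.01 -0.43 -0.04] open 0.0564 q6 [-0.252  0.132  1.629 -0.003  1.378  0.325]
```

apply_moves --deltas '[[50, [0.2, 0.3, -0.5], -0.184], [50, [0, 0, -0.5], -0.184], [50, [0, 0, -0.5], -0.184], [50, [0, 0, -0.4], -0.184], [50, [0, 0, 0], 0]]'

```text
t: 21.12
tool_pos: [0.5748, -0.096, 0.3289]
orientation: [2.045, 2.383, -0.006]
force: [-2.4, -2.0, 1.0]
opening: 0.0569
```

```bash
python3 w.py 8; python3 - <<'E'
from h import *
c,im=load(8); s=robot.read_state(); R=Ro.from_rotvec(s['orientation']).as_matrix(); p=np.array(s['tool_pos'])
b=im.astype(int); m=((b[...,0]-b[...,2]>60)).astype(np.uint8); m[:, :232]=0;m[:,283:]=0;m[:205]=0;m[285:]=0
ys,xs=np.nonzero(m); o,d=ray(c,np.c_[xs,ys]); ot=(o-p)@R; dt=d@R
w=ot+dt*((.1716-ot[2])/dt[:,2])[:,None]; cen=w.mean(0); v=np.linalg.svd(w-cen)[2][0]
vw=R@v
print('bar in tool',cen,np.degrees(np.arctan2(v[1],v[0])),len(xs),np.ptp((w-cen)@v),'world',np.degrees(np.arctan2(vw[1],vw[0])))
E
```

```text
t 21.125 pos [ 0.5748 -0.096   0.3289] x [-0.152  0.988 -0.004] y [ 0.988  0.152 -0.002] z [-0.001 -0.004 -1.   ] F [-2.44 -2.02  1.03] M [-0.34  0.48  0.08] open 0.0569 q6 [-0.252  0.132  1.627 -0.004  1.383 -0.404]
bar in tool [-1.58871500e-03 -1.37330981e-04  1.71600000e-01] -169.10839951780608 616 0.041182091825272694 world -92.33986946029268
```

View pics/w8.png

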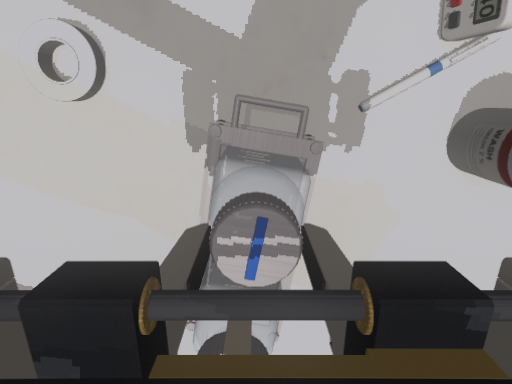

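The bar now reads 88 degrees in the world, square to the bottle's x axis, and the cap is about 1.8 mm above home. I'll ease the residual forces slightly, lift to the middle of the thread play, and let it settle.

apply_moves --deltas '[[50, [-0.3, -0.4, -0.5], 0], [50, [0, 0, 0], 0], [50, [0, 0, 0], 0], [50, [0, 0, 0], 0]]'

```text
t: 21.68
tool_pos: [0.5746, -0.096, 0.3292]
orientation: [2.045, 2.383, -0.005]
force: [-1.0, 0.4, -1.5]
opening: 0.0567
```

```bash
python3 -c "
from h import *
s,R=state(); print(np.round(s['dq'],4))"
```

```text
t 21.675 pos [ 0.5746 -0.096   0.3292] x [-0.152  0.988 -0.003] y [ 0.988  0.152 -0.001] z [-0.001 -0.003 -1.   ] F [-1.02  0.4  -1.5 ] M [-0.04  0.2   0.01] open 0.0567 q6 [-0.252  0.131  1.627 -0.004  1.383 -0.404]
[ 0.0019 -0.0013  0.0007  0.0008 -0.0007 -0.0018]
```

```bash
python3 -c "
from h import *
print(order.close_job()); state()"
```

```text
the job is handed in; nothing more can be done
None
the job is handed in; nothing more can be done
```

The steel cap is on the open bottle. It was screwed fully home, backed off a quarter turn, and is still held by the gripper at 40 N. The job was handed in at about 21.7 s of the 67 s allowed, and no verdict was reported.

**Sequence:** I slid the cap 20 mm towards the middle of its compartment so the fingers could go in. I then regripped it about 12 mm above its lower edge, lifted it out and set it on the neck. From there I turned it about 180 degrees clockwise, and 95 degrees back.

**Last checks:**
- **Fully home:** the tool height stopped at 0.327 m, as predicted. Torque rose to 0.5 N m and the cap slipped about 4.5 degrees in the fingers, so it was against its stop. The bar then read about 5 degrees past the bottle's axis, inside the 11.5 degree limit.
- **End position:** the bar was about 89 degrees from its home direction and the tool about 2.1 mm above its home height. Tool tilt was about 0.2 degrees. Side forces were about 1 N, the vertical force matched the cap's weight, and the arm was at rest.

**Problems and disagreements:**
- The last joint hit its range while carrying the cap to the bottle and tilted the tool 2.7 degrees. I took the tilt out by turning to the opposite limit before threading.
- The wrist camera put the bar 1.3 to 1.6 mm off the grip centre at the end, against 0.3 mm before threading. The two late views also disagreed by 1 to 2 mm. I took this as measurement error, because the thread keeps the cap centred and the side forces were low, but I did not confirm it.
- I never touched the other closures, the tape roll or the pen, but I took no final picture of the tray.

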